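# Zero the spring tester and hold the ram in the gate

### The arm

A 7-joint arm with a two-finger parallel gripper is mounted at the origin on a cart in front of the work surface, level with it; the furniture and walls round the work are solid. World frame = base frame: x ahead of the robot, y to its left, z up, the work surface at z = 0. Lengths are in m, angles in rad, forces in N, time in s.
With the tool pointing down it reaches from about 0.4 to 0.85 m from the base axis. Payload 4.5 kg.
Tool frame: the origin (TCP) lies at the very end of the fingers, on their centre line; the grasp point (between the pads) lies 19 mm behind it; z points along the fingers, y is the line along which they close (so a half turn about z gives the same grasp; the last joint's range is limited). The gripper opens to 88 mm and grips with 3 to 60 N. Pads are 18 mm wide; open, the fingers measure 123 mm over their backs; the gripper's body (75 mm by 187 mm) begins 45 mm behind the grasp point.
Start: joints at [-1.096, 0.689, -0.195, 1.565, 0.157, 0.902, -0.215], TCP at [0.267, 0.565, 0.239] pointing down, gripper open.
Joint ranges: [-3.01, 3.01], [-0.46, 2.08], [-1.47, 1.51], [0.13, 2.56], [-1, 4.14], [0.04, 2.09], [-2.66, 2.66]. Speed limits (rad/s): [2.57, 2.57, 3.14, 3.14, 3.14, 3.14, 3.14].

### API

Orientations are given as a unit quaternion [x, y, z, w].
In Python, from plant import r gives the robot as it stands. The module is installed in compiled form; this text tells all that it offers.
- The arm moves only by the tool step_arm, never from a script. Its argument "increments" is a list of rows, each a list of 2 entries, a list of its own where there are three numbers: the shift along the world's x, y, z in cm, then the turn, a rotation vector about the world's x, y, z in degrees. A call has exactly 10 rows; each row shifts and turns the commanded pose from where the row before left it; what a row does not reach is not made up. A row lasts 1/10 s, in which the tool goes at most 50 mm and 8.59 degrees, less where a joint would pass 70% of its speed; a pose out of reach is approached as far as the arm can. A call is refused whole if a number of a shift passes 5 or a number of a turn 8.59, either way. A call with a gripper value outside its range is refused whole. "fingers" is the opening, from 0 (shut) to 1 (fully open), set as the call begins (left out, the last holds). The fingers move at their own pace and stop on an object; "grip_force" is the grip in N (left out, the last holds). Time passes only in rows, so rows that do not move let the fingers close, or fill a call up. It gives the time, the measured TCP pose, the force, the opening and the grip force at its end, in the units of the state.
- r.get_state(): the state, without advancing time (a new reading comes with each control period).
- r.snapshot(name): name is "scene" or "side" or "wrist"; returns (picture, depth): 420x560x3 uint8, red, green, blue; 420x560 float32, m along the optical axis (not along the pixel's ray), 0 where there is no reading.
- r.calibration(name): a dict with "fov_y" (degrees; the focal length in pixels is half the picture's height over the tangent of half this angle, whatever the lens; pixels are square), "cx", "cy" (the principal point, pixels), "k1" (the pictures are not rectified: a ray, as slopes to the right and down, at radius r is drawn at 1 + k1 r^2 times it, then the intrinsics apply), "R" (3x3) and "t" (3): a world point X has camera coordinates R X + t. Camera axes: x right, y down, z forward; pixel columns grow to the right and rows downward; lengths in m; the calibration is good to about 2 mm. A picture is of the moment at which its call begins: read the wrist's pose just before it. calibration takes no time and is no camera call; for the wrist camera it gives the pose at the moment of the call.
- r.finish_job(): hands the job in; it is judged then, once.
The state is a dict: "clock": time; "q": joint angles; "qd": joint speeds; "joint_torque": joint torques, N m; "tool_pos": TCP position; "eef_rot": TCP orientation; "contact_force": force on the tool from outside, world axes, zero at the start; "moment": the same for the moment, N m; "opening": opening from 0.0 (shut) to 1.0 (fully open); "finger_force": force on a finger pad.
Only numpy, scipy, OpenCV 4.12 (cv2) and the standard library are available. Lean on these libraries where they do the work, as an engineer would, in place of code of your own. Each camera call takes 0.05 s, during which the arm holds its last target. There are 200 camera calls.

### The job

The spring tester still carries the offset of the last test: first turn its black bar knob anticlockwise right back to the red zero stop. Then push the tester's round black head down against its spring until the yellow pointer stands between the two red teeth of the gate, never pressing the pointer down past the lower tooth, and finish while still holding it there: do not let go. Do not shift the gate, and leave the loose things round the tester where they are.

Things in the scene. Friction and masses are not known exactly. Their poses are not given: they have to be found in the camera images.
- spring_tester: bench spring tester, fixed: grey base 110 x 245 x 16 mm (x, y, z), blue knob housing 82 x 74 mm (top at 76 mm) on its right half, ram left of the middle, scale post (8 x 14 mm, top at 101 mm) at the left. Origin: centre of the underside; x to its back, y to its left, z up. The knob's axis is at x 0, y -75 mm, the ram's at x 0, y +35 mm, the post at x 0, y +97 mm
- reset_knob (a joint): turn of the reset knob about the vertical, rad: 0 = against the zero stop (red pin on the white dial); grows clockwise seen from above, so it is turned back anticlockwise; a light friction (0.04 N m) holds it where it is left; it starts somewhere between 0.5 and 1.4
- knob_grip (a point): on the knob's axis, inside its bar grip, 100 mm above the table. The black bar is 40 mm long, 12 mm thick, from 78 (dial surface) to 112 mm above the table. The point's x axis lies along the bar towards the end with red nose and white line and turns with it, z is up; at the zero stop x points 0.95 rad anticlockwise (from above) of the tester's x axis
- ram (a joint): downward travel of the ram, m: 0 = up, at rest; 0.032 = bottomed. The spring pushes back with about 4 N at the start of the travel and 0.35 N more per mm, and lifts the ram again if let go
- head_top (a point): centre of the top of the ram's round black head (42 mm across, slightly domed), 130 mm above the table when up; moves with the ram; z is up
- pointer_tip (a point): tip of the yellow pointer (3 mm thick) that reaches from the ram to the left towards the gate, at half its thickness; 90 mm above the table when the ram is up; moves straight down with the ram
- gate (a joint): setting of the gate, m: the ram travel at which the pointer stands at the middle of the gate; set between 0.010 and 0.022; stiff (12 N), to be left as it is
- gate_mid (a point): middle of the gap between the two red teeth of the gate on the scale post, on the pointer tip's vertical path; the gap is 11 mm high, each tooth 3 mm thick; z is up
- hub_nut: loose bystander: grey hexagonal nut 40 x 40 x 19 mm in front of the tester; origin at the centre of its underside
- union_brass: loose bystander: small upright brass pipe union 19 x 20 x 36 mm to the left of the tester; origin at the centre of its underside
- piston: loose bystander: aluminium piston 65 x 63 x 58 mm, farther left; origin at the centre of its underside
- tape_measure: loose bystander: orange and black tape measure 51 x 94 x 61 mm, behind the tester on the right; origin at the centre of its underside

How it is judged:
On the way, in this order (a step that is already met when the one before it is completed fails the run):
1. the knob is back at its zero stop while the ram is still up (value of joint reset_knob below 0.08 rad and value of joint ram below 0.004 m), for 0.2 s.
2. the pointer is held between the red teeth (z of pointer_tip in the frame of gate_mid between -0.004 and 0.004 m), for 0.5 s.
At the end, for the whole second after the job is handed in: the gripper still presses the ram (more than 3 N) and keeps it still, with the pointer within 4 mm of the middle of the gate, which is inside the teeth; the knob is within 0.08 rad of its zero stop; the gate is within 2 mm, and each loose bystander within 20 mm, of where it stood (all of step 2 and value of joint reset_knob below 0.08 rad and velocity of joint ram between -0.005 and 0.005 m/s and contact force between any of the fingers, the arm and ram above 3 N and distance of gate_mid from where it was at the start of the episode below 0.002 m and distance of each of hub_nut, union_brass, piston, tape_measure from where it was at the start of the episode below 0.02 m); the arm keeps its last pose, push and grip.
It fails at once if the pointer is pressed down past the lower tooth (more than 10 mm below the middle of the gate) (z of pointer_tip in the frame of gate_mid below -0.01 m).
It fails at once if the gate is shifted by more than 2 mm (distance of gate_mid from where it was at the start of the episode above 0.002 m).
It fails at once if a loose bystander is moved by more than 20 mm (distance of any of hub_nut, union_brass, piston, tape_measure from where it was at the start of the episode above 0.02 m).
It also fails if it takes over 45 s, if anything falls off the work surface, if the arm or the gripper's body presses on something with over 40 N, if the wrist force passes 120 N, or if a joint passes its speed limit or range.

## Working session

There is one attempt and no reset: what is moved stays moved. The work goes in short steps, Python scripts to look and compute and a tool call to move; the robot and the scene stay as the last step left them, time stands still between calls to the robot, and variables do not carry over. Pictures are saved under pics/ and viewed, at most 10 in all, crops included, and the job is handed in when it is done.

Besides the shell and the picture viewer there is one more tool, called by a JSON object that holds its "method" and its "body", one argument or row to a line. step_arm: Moves the arm, as the interface text tells. Its arguments: {"type":"object","properties":{"increments":{"type":"array","items":{"type":"array"}},"fingers":{"type":"number"},"grip_force":{"type":"number"}},"required":["increments"]}

```bash
mkdir -p pics
cat > h.py <<'E'
import numpy as np, cv2
from plant import r
def K(c,h=420):
    f=h/2/np.tan(np.radians(c["fov_y"])/2)
    return f
def ray(c,u,v):
    f=K(c); d=np.array([(u-c["cx"])/f,(v-c["cy"])/f]); s=d.copy()
    for _ in range(20): s=d/(1+c["k1"]*(s@s))
    R=np.array(c["R"]);t=np.array(c["t"])
    return -R.T@t, R.T@np.array([s[0],s[1],1.])
def onz(c,u,v,z):
    o,d=ray(c,u,v); return o+d*(z-o[2])/d[2]
def dep(c,u,v,D):
    o,d=ray(c,u,v); return o+d*D
def proj(c,X):
    p=np.array(c["R"])@np.array(X)+np.array(c["t"]); s=p[:2]/p[2]; s=s*(1+c["k1"]*(s@s))
    return K(c)*s+[c["cx"],c["cy"]]
def save(n,img): cv2.imwrite(n,cv2.cvtColor(img,cv2.COLOR_RGB2BGR))
E
python3 - <<'E'
from h import *
s=r.get_state();print(s)
for n in("scene","side"):
    c=r.calibration(n);print(n,c);p,d=r.snapshot(n);save(f"pics/{n}.png",p);np.savez(f"{n}0.npz",p=p,d=d)
E
```

```text
{'clock': 0.0, 'q': array([-1.09620987,  0.68996967, -0.19452707,  1.5663469 ,  0.15729701,
        0.90244246, -0.21508886]), 'qd': array([-0.00063023,  0.00252794,  0.00170567, -0.00190309, -0.00141019,
        0.00158314, -0.00018508]), 'joint_torque': array([-3.54048125e-04, -5.27551246e+01, -1.26679379e+00, -1.53422910e+01,
       -5.26209839e-02,  6.60053265e-03,  1.62948932e-04]), 'tool_pos': array([0.26642815, 0.56468584, 0.2379185 ]), 'eef_rot': array([ 2.18562462e-01,  9.75822557e-01, -8.76448971e-04, -1.38890989e-04]), 'contact_force': array([ 0.39936828, -0.30078505, -0.69551065]), 'moment': array([-0.01058571,  0.04206167, -0.01495961]), 'finger_force': 0.0, 'opening': 1.002890522016719}
scene {'fov_y': 52.4017842008393, 'cx': 274.17202380826245, 'cy': 204.38226736735655, 'k1': -0.015245233655716221, 'R': array([[ 0.70076106, -0.71333074,  0.00965332],
       [-0.50985949, -0.51024794, -0.69259681],
       [ 0.49897618,  0.48042304, -0.72126034]]), 't': array([-0.30421213,  0.4040869 ,  0.9668074 ])}
side {'fov_y': 46.7374099534705, 'cx': 284.19400376250593, 'cy': 212.70027016892809, 'k1': 0.03768585095920291, 'R': array([[ 0.82537319, -0.56440063,  0.01452682],
       [-0.36085906, -0.54715524, -0.75524955],
       [ 0.43421174,  0.61812059, -0.65527635]]), 't': array([-0.38732892,  0.34197978,  0.89526195])}
```

View pics/scene.png

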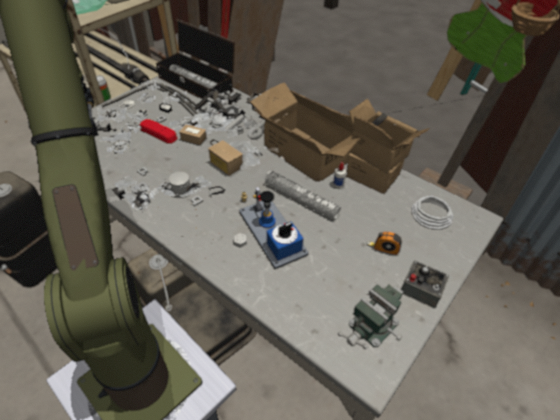

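View pics/side.png

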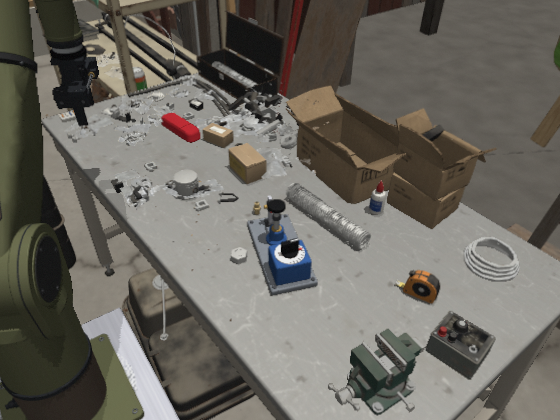

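The pictures show the tester in the scene view at about (272,232), with the head near (267,197) and the knob near (286,232). In the side view the head is near (276,205) and the knob near (291,248). I'll zoom in on both.

Run:
```python
from h import *
a=[]
for n,(u,v) in(("scene",(233,180)),("side",(238,190))):
    z=np.load(n+"0.npz");p=z["p"]
    a.append(cv2.resize(p[v:v+110,u:u+80],None,fx=5,fy=5,interpolation=cv2.INTER_CUBIC))
    c=r.calibration(n)
    hsv=cv2.cvtColor(p,cv2.COLOR_RGB2HSV)
    sub=np.zeros(p.shape[:2],bool);sub[v:v+110,u:u+80]=1
    w=sub&(hsv[...,1]<60)&(hsv[...,2]>190)
    ys,xs=np.nonzero(w);print(n,"white",xs.min(),xs.max(),ys.min(),ys.max(),xs.mean(),ys.mean())
    b=sub&(hsv[...,2]<50)
    k,l,st,ce=cv2.connectedComponentsWithStats(b.astype(np.uint8))
    for i in range(1,k):
        if st[i,4]>15: print("black",st[i],ce[i],onz(c,*ce[i],.13))
    yl=sub&(abs(hsv[...,0].astype(int)-27)<7)&(hsv[...,1]>130)
    print("yellow",np.argwhere(yl)[:,::-1].tolist()[:20])
save("pics/crop.png",cv2.resize(np.hstack(a),(800,550)))
```

```text
scene white 238 299 188 242 275.2783505154639 235.67525773195877
black [261 192  12  11 106] [266.48113208 196.67924528] [0.53103913 0.12726972 0.13      ]
black [279 225  12  12 109] [284.88990826 230.72477064] [0.47674264 0.00444329 0.13      ]
yellow [[255, 196]]
side white 238 304 196 263 277.93425605536333 253.04152249134947
black [267 200  18  13 195] [275.65128205 205.92820513] [0.52884055 0.12524066 0.13      ]
black [273 215   7   6  29] [275.89655172 218.10344828] [0.50596567 0.08982737 0.13      ]
black [264 220   7   7  26] [266.46153846 223.        ] [0.47957912 0.08774189 0.13      ]
black [281 241  18  17 248] [289.21370968 248.72580645] [ 0.4758859  -0.00552883  0.13      ]
yellow [[273, 229]]
```

View pics/crop.png

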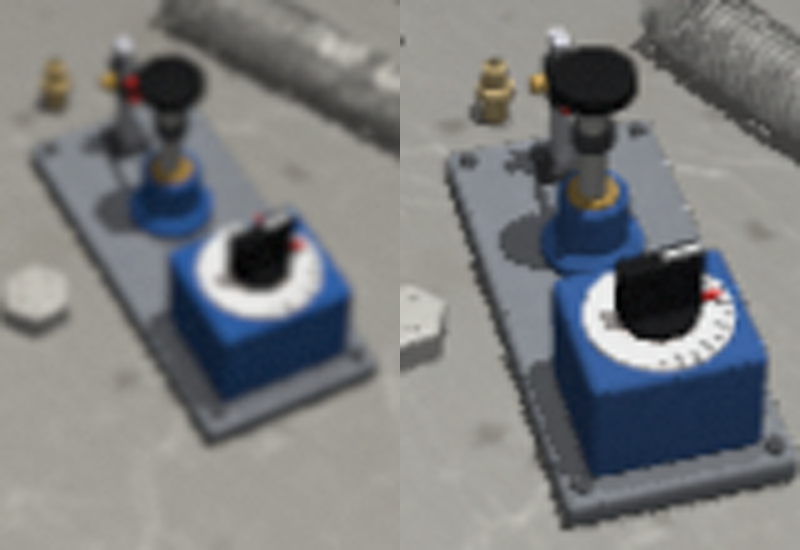

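Run:
```python
from h import *
c=r.calibration("scene");q=lambda x,y:(233+x/5,180+y/5)
A,B,C=[onz(c,*q(*p),.016) for p in((35,155),(212,440),(372,370))]
print(A,B,C,np.linalg.norm(A-B),np.linalg.norm(B-C),np.degrees(np.arctan2(*(A-B)[1::-1])),np.degrees(np.arctan2(*(C-B)[1::-1])))
print("centre",(A+C)/2,"dial",onz(c,*q(258,265),.078),"head",onz(c,*q(172,80),.13))
s=r.calibration("side");q=lambda x,y:(238+(x-400)/5,190+y/5)
A,B,C=[onz(s,*q(*p),.016) for p in((447,160),(568,522),(797,460))]
print(A,B,C,np.linalg.norm(A-B),np.linalg.norm(B-C),np.degrees(np.arctan2(*(A-B)[1::-1])),np.degrees(np.arctan2(*(C-B)[1::-1])))
print("centre",(A+C)/2,"dial",onz(s,*q(659,307),.078),"head",onz(s,*q(590,78),.13))
w=r.calibration("wrist");print({k:w[k] for k in w})
from scipy.spatial.transform import Rotation as Ro
st=r.get_state();M=Ro.from_quat(st["eef_rot"]).as_matrix();print(M)
R=np.array(w["R"]);print("cam in tool",M.T@(-R.T@w["t"]-st["tool_pos"]),M.T@R.T)
```

```text
[0.50906738 0.22155438 0.016     ] [ 0.43371271 -0.00489885  0.016     ] [ 0.53166467 -0.03536466  0.016     ] 0.2386616704041257 0.10258046652565284 71.59459921152371 -17.277160530302115
centre [0.52036603 0.09309486 0.016     ] dial [0.50325255 0.02870473 0.078     ] head [0.53476898 0.12735657 0.13      ]
[0.50824573 0.22423453 0.016     ] [ 0.43005915 -0.0080254   0.016     ] [ 0.53540015 -0.03536946  0.016     ] 0.24506695903423156 0.10883208739116668 71.39501883386542 -14.551492014928526
centre [0.52182294 0.09443253 0.016     ] dial [0.50262455 0.02870463 0.078     ] head [0.53015825 0.12577445 0.13      ]
{'fov_y': 60.59325200677176, 'cx': 271.1877349331036, 'cy': 205.55933633636957, 'k1': 0.02616102948871576, 'R': array([[ 0.42581618,  0.90480607, -0.00256182],
       [ 0.86066504, -0.40416587,  0.30968636],
       [ 0.27917069, -0.13407433, -0.95083532]]), 't': array([-0.62453293, -0.04345726,  0.39216662])}
[[-9.04425557e-01  4.26631076e-01 -5.79563569e-04]
 [ 4.26631451e-01  9.04424282e-01 -1.52395768e-03]
 [-1.25996341e-04 -1.62556632e-03 -9.99998671e-01]]
cam in tool [ 0.08074623  0.00076179 -0.14676072] [[ 9.00014026e-04 -9.50876349e-01 -3.09569634e-01]
 [ 9.99999157e-01  1.14560479e-03 -6.11543280e-04]
 [ 9.36146496e-04 -3.09568822e-01  9.50876579e-01]]
```

The side view gives a base of 245 x 109 mm, which matches the given size (the scene view reads 239 x 103 mm). The tester's yaw is about -17°. That puts the knob near (0.50, 0.024) and the head near (0.531, 0.127). I'll move over the knob now.

{"method": "step_arm", "body": {
  "increments": [
    [[1.8,-4.2,0],[0,0,0]],
    [[1.8,-4.2,0],[0,0,0]],
    [[1.8,-4.2,0],[0,0,0]],
    [[1.8,-4.2,0],[0,0,0]],
    [[1.8,-4.2,0],[0,0,0]],
    [[1.8,-4.2,0],[0,0,0]],
    [[1.8,-4.2,0],[0,0,0]],
    [[1.8,-4.2,0],[0,0,0]],
    [[1.8,-4.2,0],[0,0,0]],
    [[1.8,-4.2,0],[0,0,0]]
  ]
}}

```text
clock: 1.1
tool_pos: [0.447, 0.1434, 0.2386]
eef_rot: [0.219, 0.976, -0.0, -0.0]
contact_force: [1.1, 0.0, 0.7]
opening: 1.001
finger_force: 0.0
```

{"method": "step_arm", "body": {
  "increments": [
    [[1.8,-4.0,0],[0,0,0]],
    [[1.8,-4.0,0],[0,0,0]],
    [[1.8,-4.0,0],[0,0,0]],
    [[0,0,0],[0,0,0]],
    [[0,0,0],[0,0,0]],
    [[0,0,0],[0,0,0]],
    [[0,0,0],[0,0,0]],
    [[0,0,0],[0,0,0]],
    [[0,0,0],[0,0,0]],
    [[0,0,0],[0,0,0]]
  ]
}}

```text
clock: 2.1
tool_pos: [0.5005, 0.0258, 0.2388]
eef_rot: [0.218, 0.976, 0.0, -0.0]
contact_force: [-0.7, -0.1, 0.1]
opening: 1.0
finger_force: 0.0
```

Run:
```python
from h import *
s=r.get_state();print(s["clock"],s["q"],s["tool_pos"],s["eef_rot"])
c=r.calibration("wrist");p,d=r.snapshot("wrist");save("pics/w1.png",p);np.savez("w1.npz",p=p,d=d,**c)
print(proj(c,[.499,.022,.112]),proj(c,[.531,.127,.13]))
```

```text
2.1 [ 0.03022927  0.53536655 -0.26935778  1.9299434   0.21136082  0.70331382
  0.7658262 ] [0.50052327 0.02575767 0.23878789] [ 2.18164719e-01  9.75911960e-01  3.92993746e-05 -7.51939064e-06]
[265.30096364 195.82842577] [413.79152137 182.22473465]
```

View pics/w1.png

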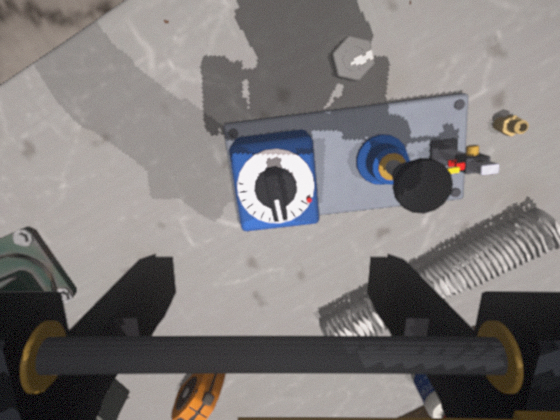

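The wrist view shows the dial centred near (275,187), with the bar's white line at about (278,210) pointing down the image. The red pin is at (310,199), the head at (422,185), and the gate and pointer near (455,165). Next I'll measure the axis and the bar angle.

Run:
```python
from h import *
z=np.load("w1.npz");p=z["p"];c={k:z[k] for k in("R","t")};c.update({k:float(z[k]) for k in("fov_y","cx","cy","k1")})
hsv=cv2.cvtColor(p,cv2.COLOR_RGB2HSV).astype(int)
sub=np.zeros(p.shape[:2],bool);sub[140:225,230:322]=1
w=sub&(hsv[...,1]<50)&(hsv[...,2]>170)
k,l,st,ce=cv2.connectedComponentsWithStats(w.astype(np.uint8))
for i in range(1,k):
    if st[i,4]>8: print("white",st[i],ce[i])
big=1+np.argmax(st[1:,4])
cn=max(cv2.findContours((l==big).astype(np.uint8),cv2.RETR_EXTERNAL,cv2.CHAIN_APPROX_NONE)[0],key=len)
h=cv2.convexHull(cn).reshape(-1,2)
P=np.array([onz(c,*q,.078) for q in h]);cc,rad=cv2.minEnclosingCircle((P[:,:2]*1000).astype(np.float32));print("dial",cc,rad)
A=np.c_[2*P[:,:2],np.ones(len(P))];x=np.linalg.lstsq(A,(P[:,:2]**2).sum(1),rcond=None)[0];print("fit",x[:2])
b=sub&(hsv[...,2]<60)
ys,xs=np.nonzero(b);print("black",xs.min(),xs.max(),ys.min(),ys.max())
# blue housing corners top
o=np.zeros(p.shape[:2],bool);o[100:250,200:340]=1
bl=o&(abs(hsv[...,0]-110)<14)&(hsv[...,1]>120)&(hsv[...,2]>40)
ys,xs=np.nonzero(bl);print(cv2.boxPoints(cv2.minAreaRect(np.c_[xs,ys].astype(np.float32))))
for n,(a,bb,e,f) in {"head":(385,150,460,220)}.items():
    m=np.zeros_like(o);m[bb:f,a:e]=1;m&=hsv[...,2]<45
    k,l,st,ce=cv2.connectedComponentsWithStats(m.astype(np.uint8));i=1+np.argmax(st[1:,4]);print(n,st[i],ce[i],onz(c,*ce[i],.128))
big=cv2.resize(p[130:240,225:335],None,fx=5,fy=5,interpolation=cv2.INTER_CUBIC);save("pics/w1c.png",big)
```

```text
white [ 237  150   78   73 2793] [274.76011457 184.78696742]
white [230 202  10  23 130] [232.56923077 214.80769231]
white [320 203   2  10  18] [320.55555556 207.22222222]
white [317 216   5   9  21] [319.95238095 221.38095238]
dial (504.2059631347656, 28.667057037353516) 34.24253845214844
fit [0.50423051 0.02863323]
black 263 286 167 217
[[228.64972 138.51709]
 [309.7838  129.2973 ]
 [320.29376 221.78479]
 [239.15967 231.00458]]
head [394 158  38  38 311] [405.76205788 172.22186495] [0.52214824 0.12461605 0.128     ]
```

View pics/w1c.png

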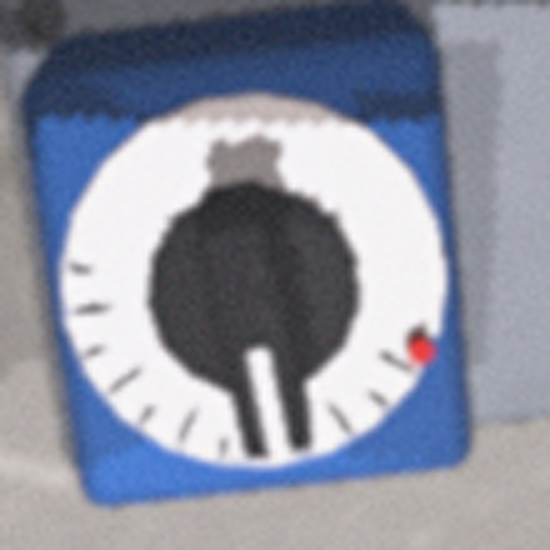

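Run:
```python
from h import *
z=np.load("w1.npz");p=z["p"];c={k:z[k] for k in("R","t")};c.update({k:float(z[k]) for k in("fov_y","cx","cy","k1")})
q=lambda x,y:(225+x/5,130+y/5)
a=onz(c,*q(258,350),.112);b=onz(c,*q(269,450),.112);print("line",a,b,np.degrees(np.arctan2(*(b-a)[1::-1])))
k=np.array([.5042,.0287]);print("axis px",proj(c,[*k,.112]),"from axis",b[:2]-k,np.degrees(np.arctan2(*(b[:2]-k)[::-1])))
pin=onz(c,*q(421,350),.08);print("pin",pin,np.degrees(np.arctan2(*(pin[:2]-k)[::-1])))
for s in((232,470),(304,448)):print("edge of bar end",onz(c,*q(*s),.112))
for s in((245,458),(305,446)):print("edge of bar end",onz(c,*q(*s),.112))
# housing lower edge (back) & right edge direction z=.076
e=[onz(c,*q(*s),.076) for s in((105,503),(455,468),(435,130))]
print(e,np.degrees(np.arctan2(*(e[1]-e[0])[1::-1])),np.degrees(np.arctan2(*(e[1]-e[2])[1::-1])))
# base back edge / front edge
f=[onz(c,*s,.016) for s in((225,124),(467,93),(462,200))]
print(f,np.linalg.norm(f[1]-f[0]),np.degrees(np.arctan2(*(f[1]-f[0])[1::-1])))
print("head",onz(c,422,185,.128), [onz(c,*s,.128) for s in((393,186),(452,184),(422,158),(422,212))])
```

```text
line [0.50594962 0.02865829 0.112     ] [0.52210338 0.02313178 0.112     ] -18.88681330081974
axis px [275.72151664 198.07461223] from axis [ 0.01790338 -0.00556822] -17.276491453244926
pin [0.52740372 0.05113502 0.08      ] 44.03504867764295
edge of bar end [0.52269504 0.01622513 0.112     ]
edge of bar end [0.52419925 0.02841349 0.112     ]
edge of bar end [0.52170492 0.01902235 0.112     ]
edge of bar end [0.52395373 0.02870301 0.112     ]
[array([ 0.53110335, -0.01372932,  0.076     ]), array([0.55224994, 0.04768157, 0.076     ]), array([0.4930847 , 0.06895162, 0.076     ])] 70.99906585175188 -19.773638127853747
[array([0.43881013, 0.00403391, 0.016     ]), array([0.51328726, 0.23060673, 0.016     ]), array([0.61747373, 0.19650497, 0.016     ])] 0.23849965263399633 71.80370290299022
head [0.53637542 0.13227951 0.128     ] [array([0.52806897, 0.11284272, 0.128     ]), array([0.54493639, 0.15223497, 0.128     ]), array([0.51712625, 0.13841376, 0.128     ]), array([0.55656597, 0.12581115, 0.128     ])]
```

The knob axis is at (0.504, 0.0287) and the bar yaw is about -18°, so the turn back to the stop is about 54°. The tool needs +7° of yaw. I'll descend to TCP z of about 0.090 and grip.

{"method": "step_arm", "body": {
  "increments": [
    [[0.37,0.29,-1.5],[0,0,7]],
    [[0,0,-2],[0,0,0]],
    [[0,0,-2],[0,0,0]],
    [[0,0,-2],[0,0,0]],
    [[0,0,-2],[0,0,0]],
    [[0,0,-2],[0,0,0]],
    [[0,0,-1.5],[0,0,0]],
    [[0,0,-1],[0,0,0]],
    [[0,0,-0.9],[0,0,0]],
    [[0,0,0],[0,0,0]]
  ],
  "fingers": 0.7
}}

```text
clock: 3.15
tool_pos: [0.504, 0.0282, 0.089]
eef_rot: [0.159, 0.987, -0.0, -0.001]
contact_force: [-0.6, -0.1, 0.3]
opening: 0.702
finger_force: 0.0
```

{"method": "step_arm", "body": {
  "increments": [
    [[0,0,0],[0,0,0]],
    [[0,0,0],[0,0,0]],
    [[0,0,0],[0,0,0]],
    [[0,0,0],[0,0,0]],
    [[0,0,0],[0,0,0]],
    [[0,0,0],[0,0,0]],
    [[0,0,0],[0,0,0]],
    [[0,0,0],[0,0,0]],
    [[0,0,0],[0,0,0]],
    [[0,0,0],[0,0,0]]
  ],
  "fingers": 0,
  "grip_force": 10
}}

```text
clock: 4.15
tool_pos: [0.5043, 0.028, 0.0898]
eef_rot: [0.159, 0.987, -0.0, -0.0]
contact_force: [-0.6, -1.5, 1.5]
opening: 0.135
finger_force: 10.0
```

The opening of 0.135 is 11.9 mm, which is the bar's thickness. Now I'll turn it.

{"method": "step_arm", "body": {
  "increments": [
    [[0,0,0],[0,0,5]],
    [[0,0,0],[0,0,5]],
    [[0,0,0],[0,0,5]],
    [[0,0,0],[0,0,5]],
    [[0,0,0],[0,0,5]],
    [[0,0,0],[0,0,5]],
    [[0,0,0],[0,0,5]],
    [[0,0,0],[0,0,5]],
    [[0,0,0],[0,0,5]],
    [[0,0,0],[0,0,5]]
  ]
}}

```text
clock: 5.15
tool_pos: [0.5042, 0.0281, 0.0898]
eef_rot: [-0.275, 0.961, -0.0, -0.0]
contact_force: [-0.9, -0.6, 1.4]
opening: 0.133
finger_force: 10.0
```

```bash
python3 -c "
from h import *
s=r.get_state();print(s['q'],s['tool_pos'],s['contact_force'],s['moment'],s['eef_rot'],2*np.degrees(np.arctan2(s['eef_rot'][1],s['eef_rot'][0]))-180)"
```

```text
[ 0.08278796  0.80639405 -0.37813545  2.03642586  0.69839462  0.42754202
  1.28997892] [0.50419426 0.02806326 0.0897911 ] [-0.887505   -0.558206    1.41642645] [-0.03342595  0.18456433 -0.02411039] [-2.75004651e-01  9.61442878e-01 -4.95734032e-05 -1.79378247e-04] 31.92458323887456
```

{"method": "step_arm", "body": {
  "increments": [
    [[0,0,0],[0,0,1]],
    [[0,0,0],[0,0,1]],
    [[0,0,0],[0,0,1]],
    [[0,0,0],[0,0,1]],
    [[0,0,0],[0,0,1]],
    [[0,0,0],[0,0,0]],
    [[0,0,0],[0,0,0]],
    [[0,0,0],[0,0,0]],
    [[0,0,0],[0,0,0]],
    [[0,0,0],[0,0,0]]
  ]
}}

```text
clock: 6.15
tool_pos: [0.5043, 0.0281, 0.0898]
eef_rot: [-0.315, 0.949, -0.0, -0.0]
contact_force: [-1.8, -1.7, 5.1]
opening: 0.138
finger_force: 10.0
```

```bash
python3 -c "
from h import *
s=r.get_state();print(s['contact_force'],s['moment'],2*np.degrees(np.arctan2(s['eef_rot'][1],s['eef_rot'][0]))-180)"
```

```text
[-1.8496186  -1.72461147  5.13774019] [-0.12985497  0.32491516 -0.13767328] 36.739274652014046
```

{"method": "step_arm", "body": {
  "increments": [
    [[0,0,0],[0,0,1]],
    [[0,0,0],[0,0,1]],
    [[0,0,0],[0,0,1]],
    [[0,0,0],[0,0,0]],
    [[0,0,0],[0,0,0]],
    [[0,0,0],[0,0,0]],
    [[0,0,0],[0,0,0]],
    [[0,0,0],[0,0,0]],
    [[0,0,0],[0,0,0]],
    [[0,0,0],[0,0,0]]
  ]
}}

```text
clock: 7.15
tool_pos: [0.5044, 0.0282, 0.0897]
eef_rot: [-0.34, 0.94, 0.0, 0.0]
contact_force: [-0.9, -0.4, 3.7]
opening: 0.139
finger_force: 10.0
```

```bash
python3 -c "
from h import *
s=r.get_state();print(s['contact_force'],s['moment'],2*np.degrees(np.arctan2(s['eef_rot'][1],s['eef_rot'][0]))-180)"
```

```text
[-0.87223118 -0.41780902  3.74110497] [-0.09980406  0.18169182 -0.21898777] 39.7449633473214
```

The moment has risen to -0.22 N m at a bar yaw of about 36–37°, as predicted, so the knob is on the stop. I'll release it, rise, and go to a low viewpoint in front of the gate.

{"method": "step_arm", "body": {
  "increments": [
    [[0,0,0],[0,0,0]],
    [[0,0,0],[0,0,0]],
    [[0,0,0],[0,0,0]],
    [[0,0,0],[0,0,0]],
    [[0,0,1],[0,0,0]],
    [[0,0,2],[0,0,0]],
    [[0,0,3],[0,0,0]],
    [[0,0,4],[0,0,0]],
    [[0,0,4],[0,0,0]],
    [[0,0,1],[0,0,0]]
  ],
  "fingers": 0.6
}}

```text
clock: 8.15
tool_pos: [0.5062, 0.0291, 0.2442]
eef_rot: [-0.34, 0.94, -0.001, 0.004]
contact_force: [-0.0, 0.2, 0.7]
opening: 0.603
finger_force: 0.0
```

{"method": "step_arm", "body": {
  "increments": [
    [[-0.4,2.2,0],[0,0,-7.25]],
    [[-0.4,2.2,0],[0,0,-7.25]],
    [[-0.4,2.2,0],[0,0,-7.25]],
    [[-0.4,2.2,0],[0,0,-7.25]],
    [[-0.4,2.2,0],[0,0,-7.25]],
    [[-0.4,2.2,0],[0,0,-7.25]],
    [[-0.4,2.2,0],[0,0,-7.25]],
    [[-0.3,2.0,0],[0,0,-7.25]],
    [[0,1.9,-2],[-2.4,-7.1,0]],
    [[0,0,-2],[-2.4,-7.1,0]]
  ]
}}

```text
clock: 9.15
tool_pos: [0.4747, 0.2238, 0.2016]
eef_rot: [0.157, 0.98, -0.019, 0.123]
contact_force: [1.3, -0.1, -1.9]
opening: 0.598
finger_force: 0.0
```

Run:
```python
from h import *
s=r.get_state();print(s["clock"],s["q"],s["tool_pos"],s["eef_rot"])
c=r.calibration("wrist")
print([proj(c,X) for X in([.559,.192,.075],[.537,.1325,.13],[.504,.0287,.112])], -np.array(c["R"]).T@c["t"])
```

```text
9.15 [-0.64203069  0.56909893 -0.0218899   2.0794635   0.57198122  0.40895311
  0.0744799 ] [0.4747083  0.22383037 0.20163495] [ 0.15749883  0.97963143 -0.01856725  0.12317319]
[array([265.72165255, 249.89065249]), array([180.74619767, 294.32985046]), array([ 47.29020009, 279.22562787])] [0.36638202 0.26006092 0.32395461]
```

{"method": "step_arm", "body": {
  "increments": [
    [[0,0,-1],[0,0,0]],
    [[0,0,-1.5],[0,0,0]],
    [[0,0,-1.5],[0,0,0]],
    [[0,0,-1.5],[0,0,0]],
    [[0,0,-1.5],[0,0,0]],
    [[0,0,-1.5],[0,0,0]],
    [[0,0,-0.7],[0,0,0]],
    [[0,0,0],[0,0,0]],
    [[0,0,0],[0,0,0]],
    [[0,0,0],[0,0,0]]
  ]
}}

```text
clock: 10.15
tool_pos: [0.4748, 0.2203, 0.1102]
eef_rot: [0.159, 0.98, -0.021, 0.122]
contact_force: [0.1, -0.4, 0.6]
opening: 0.602
finger_force: 0.0
```

Run:
```python
from h import *
s=r.get_state();print(s["clock"],s["q"],s["tool_pos"])
c=r.calibration("wrist");p,d=r.snapshot("wrist");save("pics/w2.png",p);np.savez("w2.npz",p=p,d=d,**c)
print([proj(c,X) for X in([.559,.192,.075],[.537,.1325,.13],[.504,.0287,.112])], -np.array(c["R"]).T@c["t"])
```

```text
10.15 [-0.7642346   0.75971938  0.18484046  2.15425221  0.67935467  0.12262961
 -0.05911214] [0.47482135 0.22027923 0.11021758]
[array([269.75763898, 336.08018862]), array([150.18262045, 420.67665007]), array([-32.1456585 , 391.27525349])] [0.36710676 0.25744134 0.23281534]
```

View pics/w2.png

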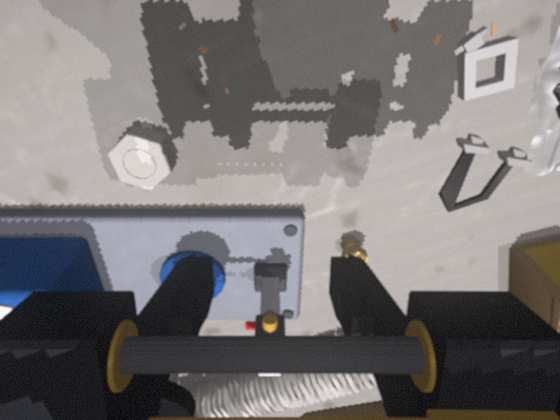

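The wrist view shows the brass gate screw at (270,322) and a red tooth at (251,325), and the gripper bar partly hides both. I'll raise the camera so the gate moves clear of the bar, then measure by colour and depth.

{"method": "step_arm", "body": {
  "increments": [
    [[0,0,1],[0,0,0]],
    [[0,0,1.5],[0,0,0]],
    [[0,0,1.5],[0,0,0]],
    [[0,0,0],[0,0,0]],
    [[0,0,0],[0,0,0]],
    [[0,0,0],[0,0,0]],
    [[0,0,0],[0,0,0]],
    [[0,0,0],[0,0,0]],
    [[0,0,0],[0,0,0]],
    [[0,0,0],[0,0,0]]
  ],
  "fingers": 1.0
}}

```text
clock: 11.2
tool_pos: [0.4741, 0.2204, 0.1494]
eef_rot: [0.158, 0.98, -0.022, 0.121]
contact_force: [-0.1, 0.8, 1.1]
opening: 1.004
finger_force: 0.0
```

Run:
```python
from h import *
c=r.calibration("wrist");p,d=r.snapshot("wrist");np.savez("w3.npz",p=p,d=d,**c)
hsv=cv2.cvtColor(p,cv2.COLOR_RGB2HSV).astype(int)
u0,u1,v0,v1=200,320,230,340
sub=np.zeros(p.shape[:2],bool);sub[v0:v1,u0:u1]=1
red=sub&((hsv[...,0]<8)|(hsv[...,0]>172))&(hsv[...,1]>140)&(hsv[...,2]>60)
yel=sub&(hsv[...,0]>20)&(hsv[...,0]<35)&(hsv[...,1]>140)&(hsv[...,2]>60)
for n,m in(("red",red),("yel",yel)):
    k,l,st,ce=cv2.connectedComponentsWithStats(m.astype(np.uint8),connectivity=4)
    for i in range(1,k):
        if st[i,4]>3:
            ys,xs=np.nonzero(l==i);X=np.array([dep(c,a,b,d[b,a]) for a,b in zip(xs,ys) if d[b,a]>0])
            print(n,st[i],ce[i],np.median(X,0),X.min(0),X.max(0))
save("pics/w3.png",cv2.resize(p[v0:v1,u0:u1],None,fx=5,fy=5,interpolation=cv2.INTER_CUBIC))
```

```text
red [250 283   8   5  37] [253.21621622 285.08108108] [0.55292949 0.17979975 0.06796154] [0.55048958 0.17684253 0.06723515] [0.55617136 0.18292838 0.06915167]
red [248 296   9   6  52] [252.15384615 298.5       ] [0.55293877 0.17996594 0.08194703] [0.5498316  0.17643894 0.08098427] [0.55610229 0.18359585 0.0833571 ]
yel [268 283   3   3   6] [269.33333333 283.66666667] [0.54603728 0.19550529 0.07828238] [0.54514806 0.19457566 0.07722477] [0.54746433 0.19643851 0.07886908]
yel [200 306  44   7 248] [221.77822581 309.23790323] [0.54606991 0.15953642 0.09245464] [5.39125027e-01 1.24524951e-01 4.89970548e-05] [0.64814551 0.17472185 0.09378911]
```

View pics/w3.png

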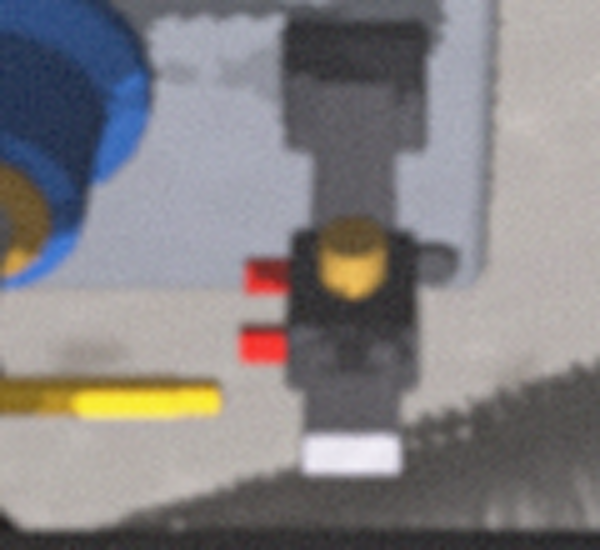

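The crop shows the two red teeth at about z 0.082 and 0.068, 14 mm apart as expected, and the yellow pointer above them with its tip near pixel (243,310). I'll check the depth bias on the post cap and the base.

Run:
```python
from h import *
z=np.load("w3.npz");d=z["d"];c={k:z[k] for k in("R","t")};c.update({k:float(z[k]) for k in("fov_y","cx","cy","k1")})
def m(u0,u1,v0,v1): return np.median([dep(c,u,v,d[v,u]) for u in range(u0,u1) for v in range(v0,v1)],0)
print("cap",m(264,277,319,323),"base",m(240,252,255,270),"table",m(305,315,240,280))
for v in range(305,315):print("ptr",v,m(234,242,v,v+1))
for v in range(281,303):print("tooth",v,m(251,256,v,v+1)[2])
s=r.get_state();print(s["q"],s["tool_pos"])
```

```text
cap [0.55789785 0.19265144 0.10165028] base [0.56998255 0.16351701 0.01672127] table [0.59916556 0.21871141 0.00066371]
ptr 305 [0.54818415 0.17074435 0.08950021]
ptr 306 [0.54835887 0.17072959 0.09074488]
ptr 307 [0.54806824 0.17085249 0.09168371]
ptr 308 [0.54846203 0.17096216 0.0921332 ]
ptr 309 [0.54942505 0.170247   0.09219121]
ptr 310 [0.55026764 0.17002142 0.09229969]
ptr 311 [0.5515349  0.16978016 0.09245535]
ptr 312 [6.47748088e-01 1.26281023e-01 4.58459510e-04]
ptr 313 [6.48580523e-01 1.23746494e-01 3.73516730e-04]
ptr 314 [6.50701946e-01 1.22902938e-01 5.36026940e-04]
tooth 281 0.06620547668372062
tooth 282 0.06686209012579056
tooth 283 0.06741742057399339
tooth 284 0.06810005764720806
tooth 285 0.06775619251238404
tooth 286 0.06799797978060332
tooth 287 0.06796154478730687
tooth 288 0.0681083975867747
tooth 289 0.0010870947287337507
tooth 290 -0.0001616481885541865
tooth 291 0.0005149163524289513
tooth 292 0.0004376963262021083
tooth 293 0.0005019301985029201
tooth 294 0.0008420136969537473
tooth 295 0.08038910671812527
tooth 296 0.08173047226143731
tooth 297 0.08216901626010714
tooth 298 0.0819179236334383
tooth 299 0.0819846987482479
tooth 300 0.08282255538244598
tooth 301 0.08214436771535794
tooth 302 0.0007132039320343342
[-0.7026543   0.67068731  0.08041     2.12746711  0.65070317  0.2572304
 -0.01629422] [0.47416443 0.22043963 0.14945359]
```

After correcting the +0.7 mm depth bias, the pointer top is at 0.0915, as it should be. The tooth tops are at 0.0814 and 0.0673, so the gate middle is at about 0.0729 and the travel is 17.1 mm. The head centre is at (0.5375, 0.133). Next I'll go above the head with the fingers shut.

{"method": "step_arm", "body": {
  "increments": [
    [[0,0,2],[2.4,7.1,0]],
    [[0,0,2],[2.4,7.1,0]],
    [[1.27,-1.75,0],[0,0,0]],
    [[1.27,-1.75,0],[0,0,0]],
    [[1.27,-1.75,0],[0,0,0]],
    [[1.27,-1.75,0],[0,0,0]],
    [[1.27,-1.75,0],[0,0,0]],
    [[0,0,0],[0,0,0]],
    [[0,0,0],[0,0,0]],
    [[0,0,0],[0,0,0]]
  ],
  "fingers": 0
}}

```text
clock: 12.25
tool_pos: [0.5382, 0.1331, 0.1768]
eef_rot: [0.16, 0.987, -0.008, 0.021]
contact_force: [0.1, 0.4, 1.1]
opening: 0.114
finger_force: 0.0
```

Run:
```python
from h import *
s=r.get_state();print(s["clock"],s["q"],s["tool_pos"],s["eef_rot"],s["contact_force"])
c=r.calibration("wrist");p,d=r.snapshot("wrist");save("pics/w4.png",p);np.savez("w4.npz",p=p,d=d,**c)
print(proj(c,[.504,.0287,.112]))
```

```text
12.25 [-0.12830552  0.68718393 -0.36153875  1.86886343  0.45124744  0.64001846
  0.47275082] [0.53823789 0.13310225 0.17684979] [ 0.15994082  0.98685998 -0.00837902  0.02135676] [0.0502525  0.400551   1.09148402]
[ 95.60386545 218.96123255]
```

View pics/w4.png

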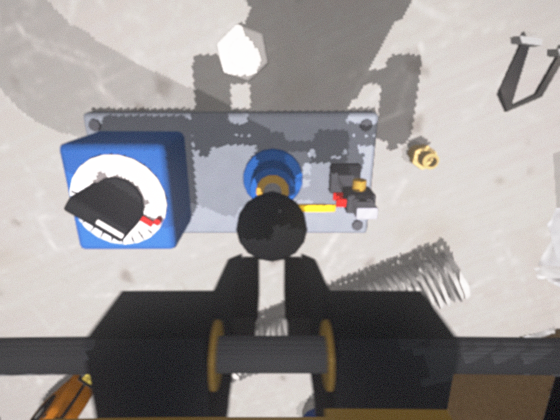

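The knob now sits with its nose at the red pin near (150,220). The head is at (272,226) and the fingers are above it. I'll level the tool and descend.

Run:
```python
from h import *
z=np.load("w4.npz");d=z["d"];c={k:z[k] for k in("R","t")};c.update({k:float(z[k]) for k in("fov_y","cx","cy","k1")})
print([onz(c,*q,.129) for q in((272,226),(237,227),(306,225),(272,192))])
```

```text
[array([0.53588817, 0.13464523, 0.129     ]), array([0.53016965, 0.11512807, 0.129     ]), array([0.54139621, 0.15352989, 0.129     ]), array([0.51618432, 0.14117336, 0.129     ])]
```

{"method": "step_arm", "body": {
  "increments": [
    [[0,0,-1],[0.8,2.4,0]],
    [[0,0,-1],[0,0,0]],
    [[0,0,-1],[0,0,0]],
    [[0,0,-0.5],[0,0,0]],
    [[0,0,0],[0,0,0]],
    [[0,0,0],[0,0,0]],
    [[0,0,0],[0,0,0]],
    [[0,0,0],[0,0,0]],
    [[0,0,0],[0,0,0]],
    [[0,0,0],[0,0,0]]
  ]
}}

```text
clock: 13.3
tool_pos: [0.5392, 0.1317, 0.142]
eef_rot: [0.161, 0.987, -0.005, 0.0]
contact_force: [-0.5, -0.1, 0.7]
opening: 0.006
finger_force: 0.0
```

{"method": "step_arm", "body": {
  "increments": [
    [[-0.2,0.2,-0.5],[0,0,0]],
    [[0,0,-0.3],[0,0,0]],
    [[0,0,-0.3],[0,0,0]],
    [[0,0,-0.3],[0,0,0]],
    [[0,0,-0.2],[0,0,0]],
    [[0,0,-0.2],[0,0,0]],
    [[0,0,-0.2],[0,0,0]],
    [[0,0,0],[0,0,0]],
    [[0,0,0],[0,0,0]],
    [[0,0,0],[0,0,0]]
  ]
}}

```text
clock: 14.3
tool_pos: [0.5369, 0.1338, 0.1222]
eef_rot: [0.161, 0.987, -0.005, -0.0]
contact_force: [-1.6, 0.4, 6.9]
opening: 0.005
finger_force: 3.2
```

At 7.8 mm of travel the force is 6.9 N, which matches the spring. About 9 mm is left.

{"method": "step_arm", "body": {
  "increments": [
    [[0,0,-0.2],[0,0,0]],
    [[0,0,-0.2],[0,0,0]],
    [[0,0,-0.2],[0,0,0]],
    [[0,0,-0.2],[0,0,0]],
    [[0,0,-0.13],[0,0,0]],
    [[0,0,0],[0,0,0]],
    [[0,0,0],[0,0,0]],
    [[0,0,0],[0,0,0]],
    [[0,0,0],[0,0,0]],
    [[0,0,0],[0,0,0]]
  ]
}}

```text
clock: 15.3
tool_pos: [0.5369, 0.1338, 0.1133]
eef_rot: [0.161, 0.987, -0.005, 0.0]
contact_force: [-2.5, -1.4, 8.9]
opening: 0.006
finger_force: 4.7
```

Run:
```python
from h import *
s=r.get_state();print(s["clock"],s["tool_pos"],s["contact_force"])
c=r.calibration("wrist");p,d=r.snapshot("wrist");np.savez("w5.npz",p=p,d=d,**c)
print(proj(c,[.552,.178,.075]))
u,v=map(int,proj(c,[.552,.178,.075]))
hsv=cv2.cvtColor(p,cv2.COLOR_RGB2HSV).astype(int)
sub=np.zeros(p.shape[:2],bool);sub[v-50:v+50,u-50:u+50]=1
red=sub&((hsv[...,0]<8)|(hsv[...,0]>172))&(hsv[...,1]>140)&(hsv[...,2]>60)
yel=sub&(hsv[...,0]>24)&(hsv[...,0]<35)&(hsv[...,1]>150)&(hsv[...,2]>60)
for n,m in(("red",red),("yel",yel)):
    k,l,st,ce=cv2.connectedComponentsWithStats(m.astype(np.uint8),connectivity=4)
    for i in range(1,k):
        if st[i,4]>3:
            ys,xs=np.nonzero(l==i);X=np.array([dep(c,a,b,d[b,a]) for a,b in zip(xs,ys) if d[b,a]>0])
            print(n,st[i],ce[i],np.median(X,0),X.min(0),X.max(0))
save("pics/w5.png",cv2.resize(p[v-50:v+50,u-60:u+50],None,fx=5,fy=5,interpolation=cv2.INTER_CUBIC))
```

```text
15.3 [0.53692061 0.13382998 0.11332037] [-2.50217685 -1.41202472  8.86258366]
[354.45279866 241.11762022]
red [349 233  19  21 237] [358.21097046 243.31223629] [0.5532614  0.17953883 0.08127109] [0.54974557 0.17569988 0.06682391] [0.55721945 0.18313528 0.08339669]
```

View pics/w5.png

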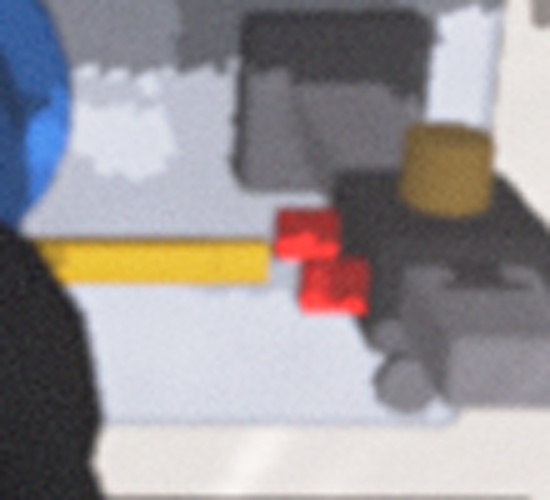

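The pointer is at row 262 of the crop, midway between the lower tooth at 235 and the upper tooth at 288. I'll hold for a second and hand it in.

{"method": "step_arm", "body": {
  "increments": [
    [[0,0,0],[0,0,0]],
    [[0,0,0],[0,0,0]],
    [[0,0,0],[0,0,0]],
    [[0,0,0],[0,0,0]],
    [[0,0,0],[0,0,0]],
    [[0,0,0],[0,0,0]],
    [[0,0,0],[0,0,0]],
    [[0,0,0],[0,0,0]],
    [[0,0,0],[0,0,0]],
    [[0,0,0],[0,0,0]]
  ]
}}

```text
clock: 16.35
tool_pos: [0.5369, 0.1338, 0.1133]
eef_rot: [0.161, 0.987, -0.005, 0.0]
contact_force: [-2.5, -1.3, 10.6]
opening: 0.008
finger_force: 4.8
```

```bash
python3 -c "
from h import *
s=r.get_state();print(s['clock'],s['tool_pos'],s['contact_force']);print(r.finish_job())"
```

```text
16.35 [0.53692942 0.13382074 0.11333093] [-2.4677131  -1.33798491 10.58331317]
the job is handed in; nothing more can be done
None
```

I turned the knob back to its zero stop and handed the job in at 16.4 s with the head held down at about 10.6 N and the pointer midway between the red teeth; no verdict came back.

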